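Eject the trimmed hinge cover and tray it

ROBOT

A 6-joint arm with a two-finger parallel gripper is mounted at the origin on the work surface. World frame = base frame: x ahead of the robot, y to its left, z up, the work surface at z = 0. Lengths are in m, angles in rad, forces in N, time in s.
With the tool pointing down it reaches from about 0.4 to 0.925 m from the base axis. Payload 3.4 kg.
Tool frame: the origin (TCP) lies midway between the tips of the shut fingers; the grasp point (between the pads) lies 19 mm behind it; z points along the fingers, y is the line along which they close (so a half turn about z gives the same grasp; the last joint's range is limited). The gripper opens to 85 mm and grips with 20 to 120 N. Pads are 22 mm wide; open, the fingers measure 114 mm over their backs; the gripper's body (76 mm by 85 mm) begins 54 mm behind the grasp point. The pads swing forward as they close: fully open they stand 13 mm farther back than shut.
Start: joints at [-1.409, 0.307, 1.506, -0, 1.328, -0.073], TCP at [0.134, -0.559, 0.231] pointing down, gripper open.
Joint ranges: [-3.12, 3.12], [-1.05, 2.28], [0.14, 2.33], [-1.42, 4.57], [0.1, 2.73], [-2.68, 2.68]. Speed limits (rad/s): [2.57, 2.57, 3.14, 3.14, 3.14, 3.14].

INTERFACE

Orientations are given as [roll, pitch, yaw] about the fixed x, y, z axes, in that order (R = Rz(yaw) Ry(pitch) Rx(roll)).
In Python, from rig import * gives the robot as it stands. The module is installed in compiled form; this text tells all that it offers.
- The arm moves only by the tool move_arm, never from a script. Its argument "targets" is a list of rows, each a list of 5 numbers: the shift along the tool's x, y, z in m, then the turn about the tool's z in rad, then the opening, from 0 (shut) to 1 (fully open). A call has 1 to 5 rows; each row is the pose to reach, as a shift and turn from the pose commanded when the call began, along the tool's axes at that moment; what a row does not reach only later rows make up. A row lasts 1/12 s, in which the tool goes at most 41.7 mm and 7.16 degrees, less where a joint would pass 70% of its speed; a pose out of reach is approached as far as the arm can. A call with a gripper value outside its range is refused whole. The fingers move at their own pace and stop on an object; "force" is the grip in N (left out, the last holds). Time passes only in rows, so rows that repeat a pose let the fingers close. It gives the time, the measured TCP pose, the force, the opening and the grip force at its end, in the units of the state.
- state(): the state, without advancing time (a new reading comes with each control period).
- grab_frame(name): name is "side" or "top" or "wrist"; returns the picture (420x560x3 uint8, red, green, blue); there is no depth.
- camera_model(name): a dict with "fx", "fy", "cx", "cy" (pixels), "rvec" (rotation vector, rad) and "tvec" (3), from world to camera coordinates, as OpenCV has them. Camera axes: x right, y down, z forward; pixel columns grow to the right and rows downward; lengths in m; the calibration is good to about 2 mm. A picture is of the moment at which its call begins: read the wrist's pose just before it. camera_model takes no time and is no camera call; for the wrist camera it gives the pose at the moment of the call.
- hand_in(): hands the job in; it is judged then, once.
Trained networks look in the newest picture that a camera, given by its name, has taken for a name from the list of things; names that differ only in an ending like _2 or _b are one class to them, and where a whole thing is asked for, a point or a joint stands for the part that bears it (a point fixed in the world has none). Each returns a list of dicts, best first, with "confidence" (0 to 1); they miss things now and then, are a little off and sometimes report something else, mostly with a low value. They report only what shows in the picture. A call takes as long as a camera call. They do not tell look-alikes from the thing itself.
- cut_out(query, camera): "pixels" (420x560 bool, what is visible of it) and "rect" ([left, top, right, bottom] in pixels, round what is visible of it).
The state is a dict: "time": time; "joints": joint angles; "dq": joint speeds; "joint_efforts": joint torques, N m; "ee_pos": TCP position; "ee_rot": TCP orientation; "wrist_force": force on the tool from outside, world axes, zero at the start; "wrist_torque": the same for the moment, N m; "width": opening from 0.0 (shut) to 1.0 (fully open); "gripper_force": force on a finger pad.
Only numpy, scipy, OpenCV 4.12 (cv2) and the standard library are available. Lean on these libraries where they do the work, as an engineer would, in place of code of your own. Each camera call takes 0.05 s, during which the arm holds its last target. There are 200 camera calls.

TASK

Push the trimming fixture's spring ejector fully in so that the chair hinge cover comes right out of the fixture onto its outfeed tongue, then let go of the ejector so that it springs back home. Pick up the cover and lay it gently, without dropping it, flat in the middle of the empty grey tray, lengthwise and with its narrow end pointing the same way as the cover in the other tray, which stays where it is.

Things in the scene. Friction and masses are not known exactly. Their poses are not given: they have to be found in the camera images.
- fixture: Trimming fixture, fixed to the table. Origin on the table, +x the ejecting direction, +z up. Aluminium base plate 100 mm wide, 12 mm thick, x -230 to +50 mm, then a 32 mm wide, 12 mm thick outfeed tongue to x = +155 mm. A grey hood (x -60 to +50 mm, 65 mm wide, 89 mm over the clip housings on its sides, 66.5 mm high) covers the channel that holds the cover.
- mouth (a point): Middle of the open front of the hood, 50 mm ahead of the fixture's origin, 35 mm above the table; axes as the fixture's. The cover comes out here onto the tongue. A 24 mm slot in the hood's roof shows the cover inside. Two sprung balls in the channel walls hold it until it is pushed past them (about 5 to 10 N).
- push_plate (a point): Centre of the ejector's upright black push plate behind the hood: 12 mm thick along the fixture's x, 50 mm wide, 52 mm high (18 to 70 mm above the table), on a steel rod that runs forward to a pusher head behind the cover. Free space behind it, over the base plate for 24 mm. Axes as the fixture's. Push its rear face along the fixture's +x.
- ejector (a joint): Travel of the ejector along the fixture's +x: 0 m at home, 0.110 m fully in at a hard stop. Spring 2.4 N at home, 9 N fully in, plus 20 N per m/s. Fully in, the cover's rear end is about 6 mm past the hood's mouth and its centre about 106 mm ahead of the fixture's origin. Let go, it returns by itself within a second.
- cover_mid (a point): Centre (half-way up) of the loose hinge cover to be ejected: black plastic, about 0.12 kg, 100 mm long (x), 46 mm high (z), 44 mm wide with parallel sides from 50 mm behind this point to 14 mm ahead, then narrowing to 26 mm at the narrow end (+x). At first inside the hood, underside 12 mm above the table, narrow end towards the mouth.
- cover_nose (a point): Middle of the cover's narrow end face, 50 mm ahead of cover_mid along the cover's x.
- empty_tray: The empty one of two alike grey plastic trays, fixed to the table: 170 mm (x) by 116 mm (y), 20 mm high, walls and floor 4 mm thick. Origin at the centre of its underside, so the inner floor is 4 mm above it. Its +x is the way that the cover's narrow end must point; the two trays lie nearly parallel.
- full_tray: The other tray, alike, with a finished cover lying in it.
- done_cover_mid (a point): Centre of the finished cover lying in the other tray, same shape as the cover to be ejected, its narrow end to +x. Leave it alone.
Mind the look-alikes: they are no part of the job. Leave any white look-alike of the part that bears cover_mid alone. Leave any white look-alike of the empty_tray alone.

How it is judged:
On the way, in this order (a step that is already met when the one before it is completed fails the run):
1. the ejector is pushed fully in (over 100 mm) and the cover is pushed out of the hood (value of joint ejector above 0.1 m and x of cover_mid in the frame of fixture above 0.09 m), for 0.1 s.
2. the ejector has sprung back home (under 10 mm) with the cover left lying on the outfeed (value of joint ejector below 0.01 m and x of cover_mid in the frame of fixture above 0.09 m and height (world z) of cover_mid below 0.06 m), for 0.1 s.
At the end, for the whole second after the job is handed in: The cover lies flat (within 0.1 rad) and at rest on the empty tray's floor, its centre within 30 mm of the tray's centre along each of its axes, its length within 0.3 rad of the tray's and its narrow end towards the tray's +x; the ejector is home (under 10 mm) (x of cover_mid in the frame of empty_tray between -0.03 and 0.03 m and y of cover_mid in the frame of empty_tray between -0.03 and 0.03 m and z of cover_mid in the frame of empty_tray below 0.033 m and angle between cover_mid's own z axis and vertical below 0.1 rad and angle between the x axis of cover_mid and the x axis of empty_tray, either way round below 0.3 rad and x of cover_nose in the frame of empty_tray above 0 m and linear speed of cover below 0.02 m/s and value of joint ejector below 0.01 m); the robot touches nothing.
It fails at once if the cover is dropped or thrown (moves faster than 0.7 m/s while no finger holds it) (linear speed of cover above 0.7 m/s and contact force between the fingers and cover below 0.05 N).
It fails at once if the finished cover in the other tray is moved by more than 20 mm (distance of done_cover_mid from where it was at the start of the episode above 0.02 m).
It also fails if it takes over 64 s, if anything falls off the work surface, if the arm or the gripper's body presses on something with over 40 N, if the wrist force passes 120 N, or if a joint passes its speed limit or range.

## Working session

There is one attempt and no reset: what is moved stays moved. The work goes in short steps, Python scripts to look and compute and a tool call to move; the robot and the scene stay as the last step left them, time stands still between calls to the robot, and variables do not carry over. Pictures are saved under pics/ and viewed, at most 10 in all, crops included, and the job is handed in when it is done.

Besides the shell and the picture viewer there is one more tool, called in YAML: its name, and indented under it one key for each argument. move_arm: Moves the arm, as the interface text tells. Its arguments: {"type":"object","properties":{"targets":{"type":"array"},"force":{"type":"number"}},"required":["targets"]}

```bash
mkdir -p pics; cat > h.py <<'E'
from rig import *
import numpy as np, cv2
def shot(n,f):
    cv2.imwrite(f'pics/{f}.png',grab_frame(n)[:,:,::-1])
def ray(cam,uv,z):
    m=camera_model(cam) if isinstance(cam,str) else cam
    R=cv2.Rodrigues(np.array(m['rvec'],float))[0];t=np.array(m['tvec'],float).ravel()
    c=-R.T@t; out=[]
    for u,v in np.atleast_2d(uv):
        d=R.T@np.array([(u-m['cx'])/m['fx'],(v-m['cy'])/m['fy'],1]); out.append(c+d*(z-c[2])/d[2])
    return np.array(out)
E
python3 - <<'E'
from h import *
np.set_printoptions(precision=3,suppress=True)
print(state())
a=grab_frame('top');b=grab_frame('side')
cv2.imwrite('pics/top.png',a[:,:,::-1]);cv2.imwrite('pics/side.png',b[:,:,::-1])
for n in('top','side'):
    m=camera_model(n);R=cv2.Rodrigues(np.array(m['rvec'],float))[0];print(n,-R.T@np.array(m['tvec']).ravel())
for q in('fixture','push_plate','empty_tray','full_tray','cover_mid'):
    for r in cut_out(q,'top')[:4]:
        ys,xs=np.nonzero(r['pixels']); rr=cv2.minAreaRect(np.c_[xs,ys].astype(np.float32))
        print(q,round(r['confidence'],2),r['rect'],rr)
E
```

```text
{'time': 0.0, 'joints': array([-1.409,  0.308,  1.508,  0.   ,  1.328, -0.073]), 'dq': array([-0.   , -0.001,  0.001, -0.002, -0.002, -0.002]), 'joint_efforts': array([  0.002, -45.754, -25.192,  -0.   ,   0.013,  -0.   ]), 'ee_pos': array([ 0.134, -0.558,  0.23 ]), 'ee_rot': array([-3.14 , -0.   ,  0.236]), 'wrist_force': array([-0.213,  0.031,  0.031]), 'wrist_torque': array([-0.032, -0.006,  0.037]), 'gripper_force': 0.0, 'width': 0.9944737114365582}
top [ 0.433 -0.041  1.155]
side [0.249 0.79  0.82 ]
fixture 0.76 [144.1, 164.9, 288.0, 210.9] ((217.06771850585938, 189.69683837890625), (142.02854919433594, 36.9648551940918), 5.587243556976318)
push_plate 0.96 [146.6, 177.6, 209.3, 194.9] ((178.61233520507812, 183.96713256835938), (59.25566864013672, 18.172725677490234), 2.12109637260437)
push_plate 0.27 [208.0, 188.5, 250.7, 195.5] ((227.44203186035156, 190.34083557128906), (37.3939323425293, 8.80666732788086), 3.945185899734497)
empty_tray 0.9 [307.3, 132.3, 357.7, 199.7] ((332.22039794921875, 165.24380493164062), (65.64140319824219, 45.92605972290039), 83.41805267333984)
empty_tray 0.75 [414.4, 223.8, 474.7, 291.3] ((443.36785888671875, 257.00726318359375), (65.24039459228516, 45.90451431274414), 70.90650939941406)
empty_tray 0.45 [394.0, 140.6, 420.9, 178.7] ((408.275146484375, 160.9366912841797), (21.0140323638916, 39.58302688598633), 7.594643592834473)
full_tray 0.65 [380.1, 133.9, 432.0, 196.2] ((406.50921630859375, 163.67860412597656), (44.438045501708984, 63.4097900390625), 7.352379322052002)
cover_mid 0.88 [217.8, 110.5, 243.7, 153.1] ((233.05172729492188, 131.62069702148438), (19.126619338989258, 39.738800048828125), 21.801410675048828)
cover_mid 0.74 [210.2, 188.6, 248.6, 196.6] ((228.09837341308594, 189.9180450439453), (38.56822204589844, 9.053573608398438), 5.194429397583008)
```

View pics/top.png

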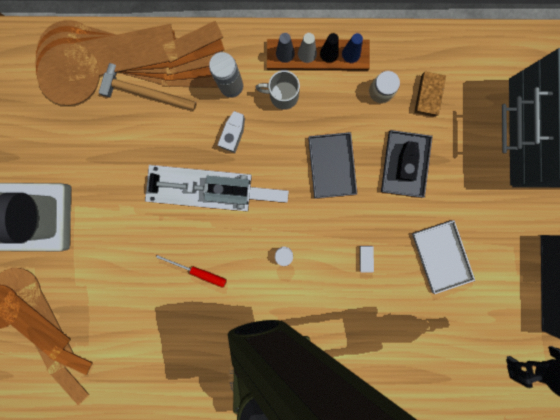

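View pics/side.png

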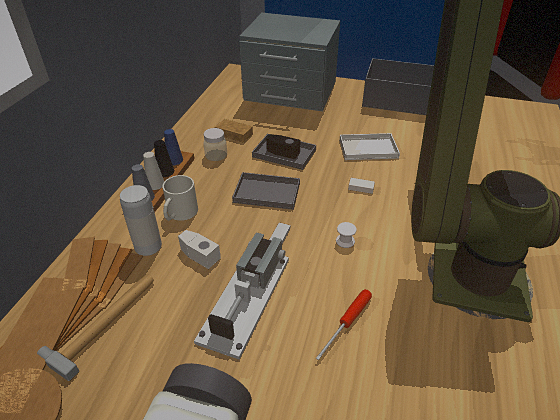

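The top view shows the fixture with its push plate at about (152,184) and its tongue end at about (288,196). The empty grey tray is at (332,165) and the full tray at (406,163). The white decoys are at (443,257) for the tray and (232,131) for the cover. Next I'll convert these to world coordinates and zoom in on the full tray and the fixture.

```bash
python3 - <<'E'
from h import *
np.set_printoptions(precision=4,suppress=True)
a=cv2.imread('pics/top.png')
z1=cv2.resize(a[120:215,300:440],None,fx=5,fy=5,interpolation=cv2.INTER_CUBIC)
z2=cv2.resize(a[155:220,140:295],None,fx=5,fy=5,interpolation=cv2.INTER_CUBIC)
cv2.imwrite('pics/z1.png',z1);cv2.imwrite('pics/z2.png',z2)
print('tray e',ray('top',[(332.2,165.2)],.012),'tray f',ray('top',[(406.5,163.7)],.012))
print('axes', ray('top',[(300,200),(310,200),(300,210)],0))
grab_frame('top')
for q in('empty_tray','full_tray'):
  for r in cut_out(q,'top')[:1]:
    ys,xs=np.nonzero(r['pixels']);b=cv2.boxPoints(cv2.minAreaRect(np.c_[xs,ys].astype(np.float32)))
    print(q,ray('top',b,.02))
E
```

```text
tray e [[ 0.5654 -0.1611  0.012 ]] tray f [[ 0.5709 -0.363   0.012 ]]
axes [[ 0.4706 -0.0744  0.    ]
 [ 0.4708 -0.1018  0.    ]
 [ 0.4432 -0.0746  0.    ]]
empty_tray [[ 0.3825 -0.3725  0.02  ]
 [ 0.4225 -0.4903  0.02  ]
 [ 0.2578 -0.5441  0.02  ]
 [ 0.2182 -0.4269  0.02  ]]
full_tray [[ 0.4925 -0.2903  0.02  ]
 [ 0.6647 -0.3131  0.02  ]
 [ 0.6497 -0.4319  0.02  ]
 [ 0.4777 -0.4085  0.02  ]]
```

View pics/z1.png

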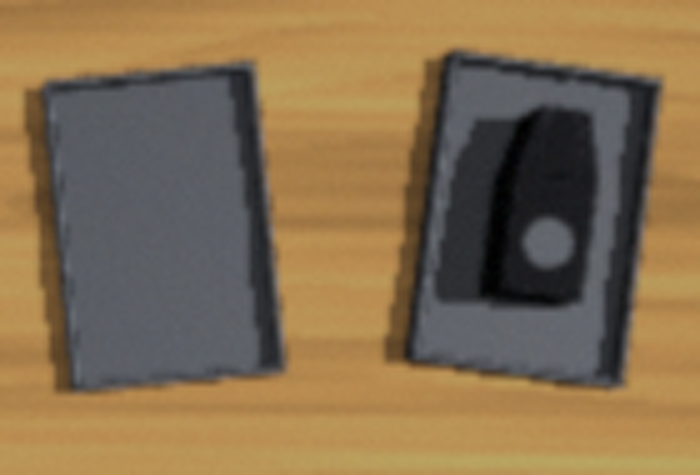

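View pics/z2.png

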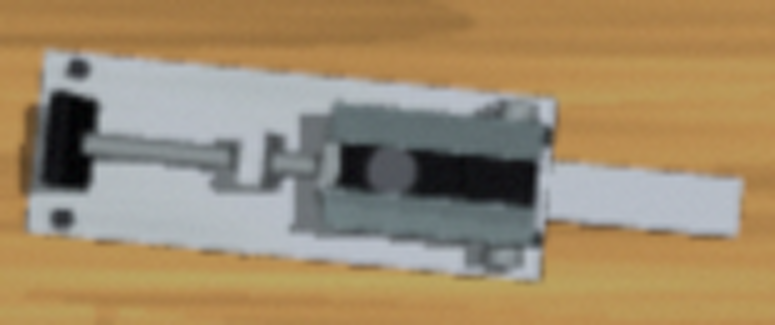

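The finished cover's narrow end points up in the image, so the empty tray's +x is roughly world +x with a small yaw. The fixture's +x points right in the image. I'll fit both poses now.

```bash
python3 - <<'E'
from h import *
np.set_printoptions(precision=4,suppress=True)
c=lambda L,o:[(o[0]+(u+.5)/5-.5,o[1]+(v+.5)/5-.5) for u,v in L]
def fit(P,Q):
    # world Q = R P + t
    P=np.array(P,float);Q=Q[:,:2];p=P-P.mean(0);q=Q-Q.mean(0)
    th=np.arctan2((p[:,0]*q[:,1]-p[:,1]*q[:,0]).sum(),(p*q).sum())
    R=np.array([[np.cos(th),-np.sin(th)],[np.sin(th),np.cos(th)]]);t=Q.mean(0)-R@P.mean(0)
    return th,R,t,np.linalg.norm(P@R.T+t-Q,axis=1)
W=ray('top',c([(45,52),(557,100),(540,280),(28,233),(742,180),(737,236)],(140,155)),.012)
th,R,t,e=fit([(-.23,.05),(.05,.05),(.05,-.05),(-.23,-.05),(.155,.016),(.155,-.016)],W)
print('fixture',th,t,e)
for x in(-.24,-.2,-.09,.106):print(x,R@[x,0]+t)
# push plate top, z=.07
pw=ray('top',c([(50,92),(97,98),(88,190),(42,185)],(140,155)),.07)[:,:2]
print('plate top in fixture',(pw-t)@R)
T=ray('top',c([(75,390),(45,86),(255,64),(285,370)],(300,120)),.02)
th,R,t,e=fit([(-.085,.058),(.085,.058),(.085,-.058),(-.085,-.058)],T);print('tray',th,t,e)
E
```

```text
fixture -1.656759713127235 [0.4937 0.1135] [0.0005 0.0008 0.001  0.0014 0.0012 0.001 ]
-0.24 [0.5143 0.3526]
-0.2 [0.5108 0.3128]
-0.09 [0.5014 0.2032]
0.106 [0.4846 0.0079]
plate top in fixture [[-0.2054  0.0242]
 [-0.1809  0.0233]
 [-0.1806 -0.0244]
 [-0.2045 -0.024 ]]
tray 0.10259637406191839 [ 0.565  -0.1613] [0.0023 0.0027 0.0017 0.0024]
```

```bash
cat > plan.py <<'E'
import numpy as np
# waypoints of calls: each call ends at (x,y,z,yaw); prints tool shift from the previous one
def plan(start,wps):
    p=np.array(start,float)
    for w in wps:
        w=np.array(w,float);d=w[:3]-p[:3];c,s=np.cos(p[3]),np.sin(p[3])
        print(w,'->',np.round([c*d[0]+s*d[1],s*d[0]-c*d[1],-d[2],-(w[3]-p[3])],4));p=w
E
python3 - <<'E'
from plan import *
plan((.134,-.558,.23,.236),[(.28,-.42,.23,.236),(.42,-.28,.23,.236),(.5,-.11,.23,.736),(.515,.08,.23,1.236),(.515,.2725,.23,1.485),(.515,.3625,.17,1.485),(.515,.3625,.035,1.485)])
E
```

```text
[ 0.28  -0.42   0.23   0.236] -> [ 0.1742 -0.1    -0.     -0.    ]
[ 0.42  -0.28   0.23   0.236] -> [ 0.1689 -0.1034 -0.     -0.    ]
[ 0.5   -0.11   0.23   0.736] -> [ 0.1175 -0.1466 -0.     -0.5   ]
[0.515 0.08  0.23  1.236] -> [ 0.1387 -0.1308 -0.     -0.5   ]
[0.515  0.2725 0.23   1.485 ] -> [ 0.1818 -0.0633 -0.     -0.249 ]
[0.515  0.3625 0.17   1.485 ] -> [ 0.0897 -0.0077  0.06   -0.    ]
[0.515  0.3625 0.035  1.485 ] -> [ 0.     0.     0.135 -0.   ]
```

move_arm:
  targets:
    - [0.174, -0.1, 0, 0, 0]
    - [0.174, -0.1, 0, 0, 0]
    - [0.174, -0.1, 0, 0, 0]
    - [0.174, -0.1, 0, 0, 0]
    - [0.174, -0.1, 0, 0, 0]
  force: 40

```text
time: 0.92
ee_pos: [0.2815, -0.4191, 0.2314]
ee_rot: [-3.141, -0.001, 0.236]
wrist_force: [0.1, -1.4, 0.1]
width: 0.302
gripper_force: 0.0
```

move_arm:
  targets:
    - [0.169, -0.103, 0, 0, 0]
    - [0.169, -0.103, 0, 0, 0]
    - [0.169, -0.103, 0, 0, 0]
    - [0.169, -0.103, 0, 0, 0]
    - [0.169, -0.103, 0, 0, 0]

```text
time: 1.33
ee_pos: [0.4223, -0.2791, 0.2316]
ee_rot: [-3.141, -0.001, 0.237]
wrist_force: [0.4, -0.8, -0.6]
width: -0.001
gripper_force: 0.0
```

move_arm:
  targets:
    - [0.118, -0.147, 0, -0.5, 0]
    - [0.118, -0.147, 0, -0.5, 0]
    - [0.118, -0.147, 0, -0.5, 0]
    - [0.118, -0.147, 0, -0.5, 0]
    - [0.118, -0.147, 0, -0.5, 0]

```text
time: 1.75
ee_pos: [0.5022, -0.1072, 0.2315]
ee_rot: [-3.141, -0.002, 0.743]
wrist_force: [-0.1, 1.0, 0.0]
width: -0.0
gripper_force: 0.0
```

move_arm:
  targets:
    - [0.139, -0.131, 0, -0.5, 0]
    - [0.139, -0.131, 0, -0.5, 0]
    - [0.139, -0.131, 0, -0.5, 0]
    - [0.139, -0.131, 0, -0.5, 0]
    - [0.139, -0.131, 0, -0.5, 0]

```text
time: 2.17
ee_pos: [0.5158, 0.0832, 0.2316]
ee_rot: [3.142, -0.002, 1.243]
wrist_force: [0.6, -0.5, 0.2]
width: -0.003
gripper_force: 0.0
```

move_arm:
  targets:
    - [0.18, -0.063, 0, -0.245, 0]
    - [0.18, -0.063, 0, -0.245, 0]
    - [0.18, -0.063, 0, -0.245, 0]
    - [0.18, -0.063, 0, -0.245, 0]
    - [0.18, -0.063, 0, -0.245, 0]

```text
time: 2.58
ee_pos: [0.5153, 0.2744, 0.2315]
ee_rot: [3.141, -0.002, 1.483]
wrist_force: [0.0, 0.1, -0.3]
width: 0.001
gripper_force: 0.0
```

move_arm:
  targets:
    - [0.09, -0.008, 0.06, 0, 0]
    - [0.09, -0.008, 0.06, 0, 0]
    - [0.09, -0.008, 0.06, 0, 0]
    - [0.09, -0.008, 0.06, 0, 0]
    - [0.09, -0.008, 0.06, 0, 0]

```text
time: 3.0
ee_pos: [0.5147, 0.361, 0.1699]
ee_rot: [-3.139, 0.002, 1.483]
wrist_force: [-0.2, 0.4, -0.4]
width: -0.003
gripper_force: 0.0
```

```bash
python3 - <<'E'
from h import *
s=state();print(s['time'],s['ee_pos'],s['ee_rot'],s['wrist_force'])
a=grab_frame('side');w=grab_frame('wrist')
z=cv2.resize(a[200:400,150:350],(600,600),interpolation=cv2.INTER_CUBIC)
cv2.imwrite('pics/s2.png',z[:,:,::-1])
th=-1.6568;R=np.array([[np.cos(th),-np.sin(th)],[np.sin(th),np.cos(th)]])
print((s['ee_pos'][:2]-[.4937,.1135])@R)
E
```

```text
3.0 [0.5147437  0.3610183  0.16989532] [-3.13944756e+00  2.01223449e-03  1.48325824e+00] [-0.23246529  0.36309211 -0.35953585]
[-0.24841107 -0.00029533]
```

View pics/s2.png

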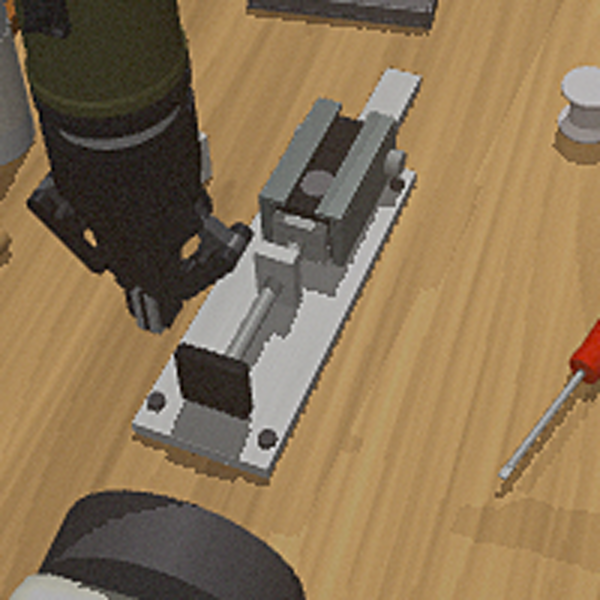

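The shut gripper hangs above and behind the push plate, which is at about (215,380) in the crop. The space behind it is clear, so I'll descend and push.

move_arm:
  targets:
    - [0, 0, 0.04, 0, 0]
    - [0, 0, 0.08, 0, 0]
    - [0, 0, 0.11, 0, 0]
    - [0, 0, 0.13, 0, 0]
    - [0, 0, 0.13, 0, 0]

```text
time: 3.52
ee_pos: [0.5136, 0.3571, 0.0381]
ee_rot: [-3.136, 0.005, 1.479]
wrist_force: [-1.9, -0.4, -0.1]
width: -0.0
gripper_force: 0.0
```

move_arm:
  targets:
    - [-0.008, 0, 0, 0, 0]
    - [-0.016, 0, 0, 0, 0]
    - [-0.024, 0, 0, 0, 0]
    - [-0.032, 0, 0, 0, 0]
    - [-0.04, 0, 0, 0, 0]

```text
time: 3.93
ee_pos: [0.5137, 0.3213, 0.0437]
ee_rot: [3.138, -0.005, 1.48]
wrist_force: [-0.1, 4.5, 4.1]
width: 0.0
gripper_force: 2.8
```

move_arm:
  targets:
    - [-0.008, 0, 0, 0, 0]
    - [-0.016, 0, 0, 0, 0]
    - [-0.024, 0, 0, 0, 0]
    - [-0.032, 0, 0, 0, 0]
    - [-0.04, 0, 0, 0, 0]

```text
time: 4.35
ee_pos: [0.5105, 0.2842, 0.0437]
ee_rot: [3.137, -0.008, 1.479]
wrist_force: [-1.6, 12.8, 3.0]
width: -0.0
gripper_force: 6.2
```

move_arm:
  targets:
    - [-0.008, 0, 0, 0, 0]
    - [-0.016, 0, 0, 0, 0]
    - [-0.024, 0, 0, 0, 0]
    - [-0.032, 0, 0, 0, 0]
    - [-0.04, 0, 0, 0, 0]

```text
time: 4.77
ee_pos: [0.507, 0.2448, 0.0437]
ee_rot: [3.137, -0.009, 1.479]
wrist_force: [-0.4, 12.8, 4.1]
width: 0.001
gripper_force: 5.8
```

move_arm:
  targets:
    - [-0.005, 0, 0, 0, 0]
    - [-0.01, 0, 0, 0, 0]
    - [-0.014, 0, 0, 0, 0]
    - [-0.018, 0, 0, 0, 0]
    - [-0.02, 0, 0, 0, 0]

```text
time: 5.18
ee_pos: [0.5051, 0.2233, 0.0436]
ee_rot: [3.137, -0.006, 1.479]
wrist_force: [-0.8, 9.5, 5.2]
width: 0.002
gripper_force: 4.9
```

```bash
python3 - <<'E'
from h import *
s=state()
th=-1.6568;R=np.array([[np.cos(th),-np.sin(th)],[np.sin(th),np.cos(th)]])
print((s['ee_pos'][:2]-[.4937,.1135])@R)
E
```

```text
[-0.1103427   0.00191468]
```

Near the stop. I'll press on until the force rises.

move_arm:
  targets:
    - [-0.002, 0, 0, 0, 0]
    - [-0.004, 0, 0, 0, 0]
    - [-0.006, 0, 0, 0, 0]
    - [-0.006, 0, 0, 0, 0]
    - [-0.006, 0, 0, 0, 0]

```text
time: 5.6
ee_pos: [0.5049, 0.2206, 0.0437]
ee_rot: [3.136, -0.011, 1.478]
wrist_force: [-1.6, 19.6, 3.7]
width: 0.004
gripper_force: 9.8
```

```bash
python3 - <<'E'
from h import *
s=state()
th=-1.6568;R=np.array([[np.cos(th),-np.sin(th)],[np.sin(th),np.cos(th)]]);t=np.array([.4937,.1135])
print((s['ee_pos'][:2]-t)@R)
grab_frame('top')
for r in cut_out('cover_mid','top')[:3]:
    ys,xs=np.nonzero(r['pixels']);b=cv2.boxPoints(cv2.minAreaRect(np.c_[xs,ys].astype(np.float32)))
    print(r['confidence'],r['rect'],((ray('top',b,.05)[:,:2]-t)@R).round(3).tolist())
E
```

```text
[-0.10761946  0.00199682]
0.91 [249.1, 185.7, 290.7, 204.5] [[0.053, -0.023], [0.054, 0.022], [0.154, 0.021], [0.154, -0.024]]
0.61 [218.5, 110.7, 241.8, 153.1] [[-0.044, 0.112], [-0.018, 0.212], [0.033, 0.198], [0.007, 0.098]]
```

It's at the hard stop at 20 N, and the cover's centre is at fixture x ≈ 0.104. Now I'll back off.

move_arm:
  targets:
    - [0.03, 0, 0, 0, 0]
    - [0.06, 0, 0, 0, 0]
    - [0.09, 0, 0, 0, 0]
    - [0.12, 0, 0, 0, 0]
    - [0.145, 0, 0, 0, 0]

```text
time: 6.12
ee_pos: [0.5161, 0.3608, 0.0424]
ee_rot: [3.14, -0.001, 1.481]
wrist_force: [0.6, 1.0, 0.0]
width: -0.003
gripper_force: 0.0
```

move_arm:
  targets:
    - [0, 0, -0.04, 0, 0]
    - [0, 0, -0.08, 0, 0]
    - [0, 0, -0.12, 0, 0]
    - [0, 0, -0.15, 0, 0]
    - [0, 0, -0.15, 0, 0]

```text
time: 6.53
ee_pos: [0.5196, 0.3612, 0.2]
ee_rot: [3.129, -0.008, 1.481]
wrist_force: [1.5, -0.0, 0.6]
width: 0.003
gripper_force: 0.0
```

```bash
python3 - <<'E'
from h import *
from plan import plan
s=state();print(s['time'],s['ee_pos'],s['ee_rot'],s['wrist_force'])
th=-1.6568;R=np.array([[np.cos(th),-np.sin(th)],[np.sin(th),np.cos(th)]]);t=np.array([.4937,.1135])
a=grab_frame('top')
for q in('cover_mid','push_plate'):
  for r in cut_out(q,'top')[:2]:
    ys,xs=np.nonzero(r['pixels']);b=cv2.boxPoints(cv2.minAreaRect(np.c_[xs,ys].astype(np.float32)))
    print(q,r['confidence'],r['rect'],((ray('top',b,.054)[:,:2]-t)@R).round(3).tolist())
cv2.imwrite('pics/t3.png',cv2.resize(a[150:225,130:300],None,fx=4,fy=4,interpolation=cv2.INTER_CUBIC)[:,:,::-1])
g=R@[.104,0]+t; p=tuple(s['ee_pos'])+(s['ee_rot'][2],)
q=R@[-.06,0]+t
plan(p,[(*q,.19,1.485),(*g,.19,1.485),(*g,.10,1.485)])
E
```

```text
6.5333 [0.51960775 0.36117854 0.19998502] [ 3.12936528 -0.0083127   1.48104853] [ 1.46111353 -0.02618787  0.60889414]
cover_mid 0.77 [218.3, 111.0, 243.5, 151.9] [[-0.041, 0.112], [-0.015, 0.209], [0.033, 0.196], [0.007, 0.098]]
cover_mid 0.72 [249.8, 184.8, 289.8, 204.0] [[0.054, -0.023], [0.054, 0.022], [0.154, 0.021], [0.154, -0.024]]
push_plate 0.97 [147.3, 173.6, 210.9, 195.1] [[-0.208, -0.024], [-0.212, 0.025], [-0.052, 0.037], [-0.048, -0.013]]
push_plate 0.23 [395.3, 143.8, 422.8, 182.7] [[0.431, 0.069], [0.437, 0.171], [0.492, 0.169], [0.485, 0.066]]
[0.49885386 0.17327824 0.19       1.485     ] -> [-0.189  -0.0038  0.01   -0.004 ]
[0.48476664 0.00988439 0.19       1.485     ] -> [-0.164 -0.    -0.    -0.   ]
[0.48476664 0.00988439 0.1        1.485     ] -> [ 0.    0.    0.09 -0.  ]
```

View pics/t3.png

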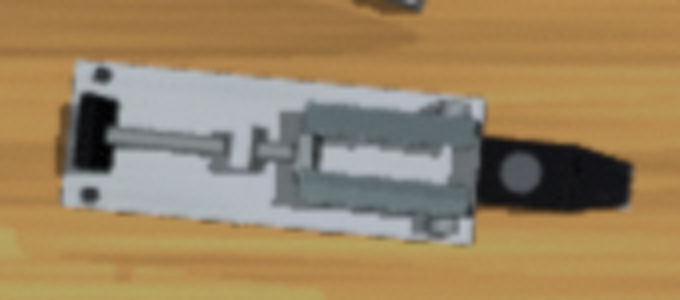

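The ejector is home and the cover lies on the tongue, narrow end to the right at (630,185) and rear end at the hood's mouth at (480,170). Now moving over it to grasp.

move_arm:
  targets:
    - [-0.189, -0.004, 0.01, 0, 1]
    - [-0.189, -0.004, 0.01, 0, 1]
    - [-0.189, -0.004, 0.01, 0, 1]
    - [-0.189, -0.004, 0.01, 0, 1]
    - [-0.189, -0.004, 0.01, 0, 1]

```text
time: 7.1
ee_pos: [0.491, 0.1669, 0.1788]
ee_rot: [-3.136, 0.004, 1.48]
wrist_force: [0.1, -0.0, 0.3]
width: 0.708
gripper_force: 0.0
```

move_arm:
  targets:
    - [-0.165, 0, 0, 0, 1]
    - [-0.165, 0, 0, 0, 1]
    - [-0.165, 0, 0, 0, 1]
    - [-0.165, 0, 0, 0, 1]
    - [-0.165, 0, 0, 0, 1]

```text
time: 7.52
ee_pos: [0.477, 0.0006, 0.1795]
ee_rot: [-3.137, 0.004, 1.475]
wrist_force: [0.1, 0.4, 0.2]
width: 1.004
gripper_force: 0.0
```

move_arm:
  targets:
    - [0, 0, 0.04, 0, 1]
    - [0, 0, 0.07, 0, 1]
    - [0, 0, 0.08, 0, 1]
    - [0, 0, 0.08, 0, 1]
    - [0, 0, 0.08, 0, 1]

```text
time: 7.93
ee_pos: [0.478, 0.0074, 0.0997]
ee_rot: [-3.137, 0.0, 1.481]
wrist_force: [0.3, 0.3, -0.5]
width: 0.998
gripper_force: 0.0
```

```bash
python3 - <<'E'
from h import *
from plan import plan
s=state();print(s['time'],s['ee_pos'],s['ee_rot'],s['wrist_force'],s['width'])
th=-1.6568;R=np.array([[np.cos(th),-np.sin(th)],[np.sin(th),np.cos(th)]]);t=np.array([.4937,.1135])
print('tool in fixture',(s['ee_pos'][:2]-t)@R)
m=camera_model('wrist');w=grab_frame('wrist')
cv2.imwrite('pics/w1.png',w[:,:,::-1])
g=R@[.105,0]+t; p=tuple(s['ee_pos'])+(s['ee_rot'][2],)
plan(p,[(*g,.025,1.485)])
E
```

```text
7.9333 [0.47798083 0.0073507  0.09972547] [-3.13685705e+00  6.53283155e-05  1.48070943e+00] [ 0.25852071  0.30861213 -0.54217181] 0.9977558403574128
tool in fixture [ 0.10710721 -0.00654309]
[0.48468074 0.00888808 0.025      1.485     ] -> [ 0.0021  0.0065  0.0747 -0.0043]
```

View pics/w1.png

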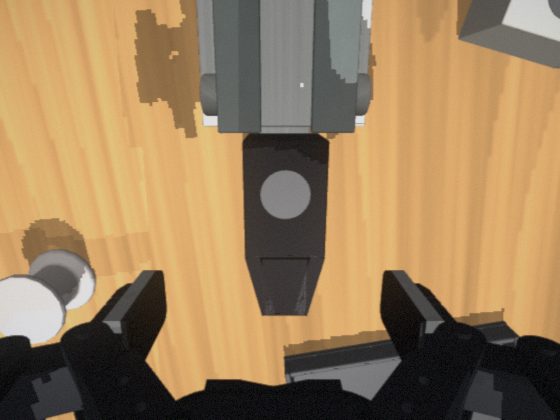

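The wrist view shows the cover at column 286, with the fingers straddling it and centred at about column 273. That agrees with the 6 mm correction along tool y.

move_arm:
  targets:
    - [0.002, 0.0065, 0.02, 0, 1]
    - [0.002, 0.0065, 0.04, 0, 1]
    - [0.002, 0.0065, 0.06, 0, 1]
    - [0.002, 0.0065, 0.073, 0, 1]
    - [0.002, 0.0065, 0.073, 0, 1]

```text
time: 8.4
ee_pos: [0.4856, 0.0089, 0.0272]
ee_rot: [-3.139, 0.0, 1.481]
wrist_force: [-0.5, 0.2, 0.3]
width: 0.999
gripper_force: 0.0
```

move_arm:
  targets:
    - [0, 0, 0, 0, 0.3]
    - [0, 0, 0, 0, 0.3]
    - [0, 0, 0, 0, 0.3]
    - [0, 0, 0, 0, 0.3]
    - [0, 0, 0, 0, 0.3]
  force: 40

```text
time: 8.82
ee_pos: [0.4875, 0.0086, 0.0297]
ee_rot: [3.139, -0.0, 1.481]
wrist_force: [-1.1, -0.1, 7.6]
width: 0.505
gripper_force: 41.9
```

move_arm:
  targets:
    - [0, 0, 0, 0, 0.3]
    - [0, 0, 0, 0, 0.3]
    - [0, 0, 0, 0, 0.3]
    - [0, 0, 0, 0, 0.3]
    - [0, 0, 0, 0, 0.3]

```text
time: 9.23
ee_pos: [0.4876, 0.0086, 0.0297]
ee_rot: [3.139, -0.0, 1.481]
wrist_force: [-0.5, 0.5, 8.5]
width: 0.508
gripper_force: 41.9
```

The cover is gripped: the opening is 43 mm and the grip 42 N. Now lifting and carrying.

move_arm:
  targets:
    - [0, 0, -0.02, 0, 0.3]
    - [0, 0, -0.05, 0, 0.3]
    - [0, 0, -0.08, 0, 0.3]
    - [0, 0, -0.11, 0, 0.3]
    - [0, 0, -0.12, 0, 0.3]

```text
time: 9.65
ee_pos: [0.489, 0.0084, 0.1528]
ee_rot: [3.134, -0.0, 1.481]
wrist_force: [1.4, 0.1, -0.8]
width: 0.509
gripper_force: 41.4
```

```bash
python3 - <<'E'
from plan import *
from rig import state
s=state();p=tuple(s['ee_pos'])+(s['ee_rot'][2],);print(p,s['width'],s['gripper_force'])
plan(p,[(.51,-.05,.15,1.981),(.535,-.1,.15,2.481),(.555,-.14,.15,2.981),(.565,-.161,.15,3.244),(.565,-.161,.06,3.244)])
E
```

```text
(np.float64(0.48896819369209216), np.float64(0.00840883679928626), np.float64(0.15283007456036496), np.float64(1.480760919721905)) 0.5092574404681058 41.380956172943115
[ 0.51  -0.05   0.15   1.981] -> [-0.0563  0.0262  0.0028 -0.5002]
[ 0.535 -0.1    0.15   2.481] -> [-0.0558  0.003  -0.     -0.5   ]
[ 0.555 -0.14   0.15   2.981] -> [-0.0403 -0.0193 -0.     -0.5   ]
[ 0.565 -0.161  0.15   3.244] -> [-0.0132 -0.0191 -0.     -0.263 ]
[ 0.565 -0.161  0.06   3.244] -> [-0.    0.    0.09 -0.  ]
```

move_arm:
  targets:
    - [-0.011, 0.005, 0, -0.1, 0.3]
    - [-0.022, 0.01, 0, -0.2, 0.3]
    - [-0.034, 0.016, 0, -0.3, 0.3]
    - [-0.045, 0.021, 0, -0.4, 0.3]
    - [-0.056, 0.026, 0, -0.5, 0.3]

```text
time: 10.07
ee_pos: [0.5074, -0.0501, 0.1488]
ee_rot: [3.141, 0.0, 1.986]
wrist_force: [0.4, -0.7, -1.3]
width: 0.507
gripper_force: 41.3
```

move_arm:
  targets:
    - [-0.011, 0.001, 0, -0.1, 0.3]
    - [-0.022, 0.001, 0, -0.2, 0.3]
    - [-0.033, 0.002, 0, -0.3, 0.3]
    - [-0.045, 0.002, 0, -0.4, 0.3]
    - [-0.056, 0.003, 0, -0.5, 0.3]

```text
time: 10.48
ee_pos: [0.5323, -0.1003, 0.1486]
ee_rot: [-3.142, 0.0, 2.486]
wrist_force: [0.5, -0.1, -0.9]
width: 0.506
gripper_force: 41.3
```

move_arm:
  targets:
    - [-0.008, -0.004, 0, -0.1, 0.3]
    - [-0.016, -0.008, 0, -0.2, 0.3]
    - [-0.024, -0.012, 0, -0.3, 0.3]
    - [-0.032, -0.015, 0, -0.4, 0.3]
    - [-0.04, -0.019, 0, -0.5, 0.3]

```text
time: 10.9
ee_pos: [0.5523, -0.1395, 0.1486]
ee_rot: [3.142, 0.0, 2.986]
wrist_force: [-0.2, 0.6, -1.4]
width: 0.51
gripper_force: 41.2
```

move_arm:
  targets:
    - [-0.005, -0.006, 0, -0.1, 0.3]
    - [-0.01, -0.012, 0, -0.2, 0.3]
    - [-0.013, -0.019, 0, -0.263, 0.3]
    - [-0.013, -0.019, 0, -0.263, 0.3]
    - [-0.013, -0.019, 0, -0.263, 0.3]

```text
time: 11.32
ee_pos: [0.5619, -0.1602, 0.1484]
ee_rot: [3.141, -0.0, -3.042]
wrist_force: [-0.1, 0.2, -0.9]
width: 0.509
gripper_force: 41.2
```

```bash
python3 - <<'E'
from plan import *
from h import *
s=state();p=tuple(s['ee_pos'])+(s['ee_rot'][2],);print(p,s['ee_rot'],s['width'],s['gripper_force'],s['wrist_force'])
a=grab_frame('side');cv2.imwrite('pics/s4.png',cv2.resize(a[100:260,180:380],None,fx=3.5,fy=3.5,interpolation=cv2.INTER_CUBIC)[:,:,::-1])
plan(p,[(.565,-.161,.06,3.244 if p[3]>0 else 3.244-2*np.pi)])
E
```

```text
(np.float64(0.5619090903169132), np.float64(-0.16019495671782308), np.float64(0.14841134440572296), np.float64(-3.042041641518759)) [ 3.14141703e+00 -2.53532743e-05 -3.04204164e+00] 0.5090839860177119 41.232569217681885 [-0.13398636  0.17732895 -0.88238906]
[ 0.565      -0.161       0.06       -3.03918531] -> [-0.003  -0.0011  0.0884 -0.0029]
```

View pics/s4.png

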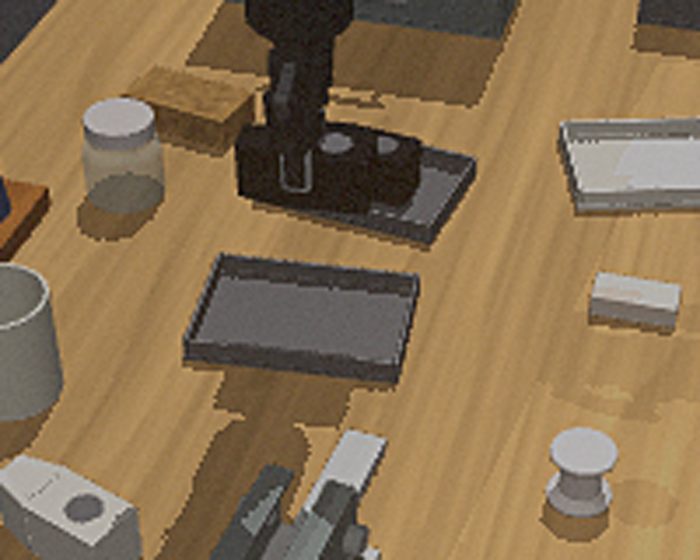

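The cover hangs level above the empty tray, held at about (290,170) in the crop with its narrow end to the left (+x). Now lowering it.

move_arm:
  targets:
    - [-0.003, -0.001, 0.03, 0, 0.3]
    - [-0.003, -0.001, 0.06, 0, 0.3]
    - [-0.003, -0.001, 0.09, 0, 0.3]
    - [-0.003, -0.001, 0.105, 0, 0.3]
    - [-0.003, -0.001, 0.112, 0, 0.3]

```text
time: 11.78
ee_pos: [0.5627, -0.1594, 0.0336]
ee_rot: [3.139, -0.005, -3.04]
wrist_force: [-1.2, 0.2, -1.1]
width: 0.507
gripper_force: 41.2
```

move_arm:
  targets:
    - [0, 0, 0.003, 0, 0.3]
    - [0, 0, 0.006, 0, 0.3]
    - [0, 0, 0.009, 0, 0.3]
    - [0, 0, 0.011, 0, 0.3]
    - [0, 0, 0.011, 0, 0.3]

```text
time: 12.2
ee_pos: [0.5657, -0.1609, 0.026]
ee_rot: [-3.141, 0.001, -3.04]
wrist_force: [-0.5, 0.8, -1.3]
width: 0.507
gripper_force: 41.2
```

move_arm:
  targets:
    - [0, 0, 0.001, 0, 0.3]
    - [0, 0, 0.002, 0, 0.3]
    - [0, 0, 0.003, 0, 0.3]
    - [0, 0, 0.004, 0, 0.3]
    - [0, 0, 0.004, 0, 0.3]

```text
time: 12.62
ee_pos: [0.5654, -0.1608, 0.0218]
ee_rot: [-3.141, 0.0, -3.04]
wrist_force: [-1.3, 0.7, 2.9]
width: 0.508
gripper_force: 41.6
```

It touches the floor with about 4 N. Releasing with a limited opening so the fingers clear the tray walls.

move_arm:
  targets:
    - [0, 0, 0.0005, 0, 0.3]
    - [0, 0, 0.0005, 0, 0.55]
    - [0, 0, 0.0005, 0, 0.6]
    - [0, 0, 0, 0, 0.7]
    - [0, 0, 0, 0, 0.7]

```text
time: 13.03
ee_pos: [0.5652, -0.1608, 0.0212]
ee_rot: [3.142, 0.0, -3.039]
wrist_force: [0.6, 0.4, -0.2]
width: 0.701
gripper_force: 0.0
```

move_arm:
  targets:
    - [0, 0, 0, 0, 0.7]
    - [0, 0, -0.005, 0, 0.7]
    - [0, 0, -0.02, 0, 0.7]
    - [0, 0, -0.04, 0, 0.7]
    - [0, 0, -0.06, 0, 0.7]

```text
time: 13.45
ee_pos: [0.5646, -0.1606, 0.0816]
ee_rot: [3.141, -0.002, -3.039]
wrist_force: [0.3, -0.2, -0.7]
width: 0.704
gripper_force: 0.0
```

move_arm:
  targets:
    - [0, 0, -0.04, 0, 0.7]
    - [0, 0, -0.08, 0, 0.7]
    - [0, 0, -0.12, 0, 0.7]
    - [0, 0, -0.12, 0, 0.7]
    - [0, 0, -0.12, 0, 0.7]

```text
time: 13.87
ee_pos: [0.5673, -0.1615, 0.205]
ee_rot: [-3.138, 0.007, -3.039]
wrist_force: [-0.3, 0.1, -1.1]
width: 0.702
gripper_force: 0.0
```

```bash
python3 - <<'E'
from h import *
s=state();print(s['time'],s['ee_pos'],s['width'],s['gripper_force'],s['wrist_force'])
m=camera_model('wrist');a=grab_frame('wrist');b=grab_frame('side')
z=lambda i:cv2.resize(i,(400,300),interpolation=cv2.INTER_AREA)
cv2.imwrite('pics/end.png',np.hstack([z(a),z(b[100:310,150:430])])[:,:,::-1])
th=.1026;R=np.array([[np.cos(th),-np.sin(th)],[np.sin(th),np.cos(th)]])
for r in cut_out('cover_mid','wrist')[:2]:
    ys,xs=np.nonzero(r['pixels']);bx=cv2.boxPoints(cv2.minAreaRect(np.c_[xs,ys].astype(np.float32)))
    print(r['confidence'],((ray(m,bx,.05)[:,:2]-[.565,-.1613])@R).round(3).tolist())
E
```

```text
13.8667 [ 0.56726456 -0.16147679  0.20502388] 0.7020209653799896 0.0 [-0.31627016  0.08186027 -1.11736879]
0.89 [[0.118, 0.185], [0.038, 0.226], [0.082, 0.29], [0.17, 0.253]]
0.58 [[-0.054, -0.023], [-0.054, 0.02], [0.048, 0.023], [0.048, -0.025]]
```

View pics/end.png

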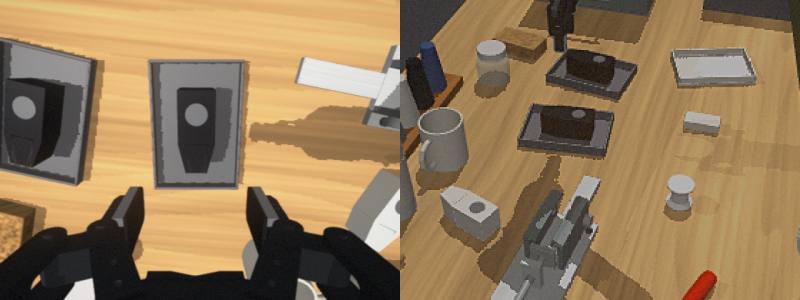

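The cover lies flat and centred in the empty tray (195,130), within about 3 mm. It points the same way as the finished one, and the robot is clear.

```bash
python3 -c "
from rig import *
print(hand_in())"
```

```text
the job is handed in; nothing more can be done
None
```

The job is handed in (no verdict came back): the cover was ejected, the ejector sprang back home, and the cover lies flat in the grey tray within about 3 mm of its middle, narrow end the same way as the finished cover.

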